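# Show which battery goes where, then call the helper

## Robot

A 7-joint arm with a two-finger parallel gripper is mounted at the origin on a cart in front of the work surface, level with it; the furniture and walls round the work are solid. World frame = base frame: x ahead of the robot, y to its left, z up, the work surface at z = 0. Lengths are in m, angles in rad, forces in N, time in s.
With the tool pointing down it reaches from about 0.35 to 0.9 m from the base axis. Payload 7.2 kg.
Tool frame: the origin (TCP) lies between the finger pads, 19 mm behind the fingertips; this is the grasp point; z points along the fingers, y is the line along which they close (so a half turn about z gives the same grasp; the last joint's range is limited). The gripper opens to 88 mm and grips with 3 to 60 N. Pads are 20 mm wide; open, the fingers measure 115 mm over their backs; the gripper's body (75 mm by 178 mm) begins 61 mm behind the grasp point.
Start: joints at [1.279, 0.411, -0.013, 1.596, 0.006, 1.134, -0.082], TCP at [0.139, -0.609, 0.241] pointing down, gripper open.
Joint ranges: [-2.95, 2.95], [-0.29, 1.99], [-1.47, 1.44], [0.14, 2.54], [-1.03, 4.17], [0.13, 1.85], [-2.86, 2.86]. Speed limits (rad/s): [2.39, 2.39, 3.01, 3.01, 3.14, 3.14, 3.14].

## Interface

Orientations are given as a unit quaternion [x, y, z, w].
In Python, from bench import sensors, capture, get_calibration, workorder gives the robot as it stands. The module is installed in compiled form; this text tells all that it offers.
- The arm moves only by the tool creep_tool, called after "Call:" by a JSON object that holds its "name" and its "arguments". Schema: {"type":"object","properties":{"offsets":{"type":"array","items":{"type":"array","items":{"type":"number"},"minItems":5,"maxItems":5},"minItems":1,"maxItems":8},"grip_n":{"type":"number"},"only":{"type":"string"},"quiet":{"type":"boolean"},"lines":{"type":"string"}},"required":["offsets"],"additionalProperties":false}. offsets is a list of rows, 1 to 8 of them, each of 5 numbers: dx, dy, dz in parts of the range, where 1.0 means 0.6 m, then a turn about the tool's z in parts of the range, where 1.0 means 45 degrees, then the finger opening in m; each row is the pose to reach, as a shift and turn from the pose commanded when the call began, along the tool's axes at that moment; what a row does not reach only later rows make up. A row lasts 1/8 s, in which the tool goes at most 0.0625 m and 0.188 rad, less where a joint would pass 70% of its speed; a pose out of reach is approached as far as the arm can. The fingers move at their own pace and stop on an object; grip_n is the grip in N (left out, the last holds). Time passes only in rows, so rows that do not move let the fingers close. The tool returns the time, the measured TCP pose, the force, the opening and the grip force at its end. only (a regular expression) keeps the lines of the reply that match it, lines (a string "A,B") keeps lines A to B, and quiet returns only ok. A shift or turn number past 1, either way, is cut back to 1. Input that does not fit is refused with a message, and nothing moves.
- sensors.get_state(): the state, without advancing time (a new reading comes with each control period).
- capture(name): name is "side" or "top"; returns the picture (384x512x3 uint8, red, green, blue); there is no depth.
- get_calibration(name): a dict with "K" (3x3 intrinsics, pixels), "k1" (the pictures are not rectified: a ray, as slopes to the right and down, at radius r is drawn at 1 + k1 r^2 times it, then the intrinsics apply), "rvec" (rotation vector, rad) and "tvec" (3), from world to camera coordinates, as OpenCV has them. Camera axes: x right, y down, z forward; pixel columns grow to the right and rows downward; lengths in m; the calibration is good to about 2 mm. A picture is of the moment at which its call begins. get_calibration takes no time and is no camera call.
- workorder.close_job(): hands the job in; it is judged then, once.
The state is a dict: "time": time; "joint_positions": joint angles; "joint_velocities": joint speeds; "joint_torque": joint torques, N m; "eef_pos": TCP position; "tcp_rot": TCP orientation; "wrist_force": force on the tool from outside, world axes, zero at the start; "torque": the same for the moment, N m; "grip_width": finger opening in m; "grasp_force": force on a finger pad.
Only numpy, scipy, OpenCV 4.12 (cv2) and the standard library are available. Lean on these libraries where they do the work, as an engineer would, in place of code of your own. Each camera call takes 0.05 s, during which the arm holds its last target. There are 200 camera calls.

## Task

Without touching either, show by pointing which battery goes where: with the fingers pointing down, bring the fingertips a few centimetres (about 3) above the top of the standing green battery and stay there about two seconds, then do the same over the middle of the small wooden tray. Then press the red call button all the way down, let it come up again and move clear of it. Do not point at or pass low over the yellow batteries, and touch nothing but the button.

Things in the scene. Friction and masses are not known exactly. Their poses are not given: they have to be found in the camera images.
- green_cell: AA battery with a green barrel (tan band and green cap above), standing on end on the desk mat, 14 mm diameter, 50 mm high, loose; origin at the centre of its underside, z up. The thing to point at first; it may stand in any of the four places among the two yellow batteries and the jar, at least 50 mm from each of them centre to centre
- yellow_cell_1: AA battery with an ochre yellow barrel (tan band, yellow cap), standing, 14 mm diameter, 50 mm high, loose; origin at the centre of its underside. Not to be pointed at
- yellow_cell_2: second yellow AA battery, the same in look and size; origin at the centre of its underside. Not to be pointed at
- parts_jar: clear screw-top jar with a black lid and small springs inside, 50 mm diameter, 48 mm high, loose; origin at the centre of its underside
- wood_tray: small square olive-wood tray, 82 x 86 mm, walls 20 mm high and 11 mm thick, floor 6 mm thick, empty, loose; origin at the centre of its underside. The thing to point at second; the tray stands at one side of the batteries, left or right, and the button at the other
- call_button (a joint): travel of the red push button: 0 up, 0.006 m fully down; sprung, about 4 N to hold it fully down, comes up by itself
- call_button_top (a point): centre of the top face of the red push button (36 mm diameter), which is pressed straight down; it moves with the button. When up it lies 22 mm above the mat. Its round black housing, 52 mm diameter and 12 mm high, is fixed to the mat
- mouse: black mouse, 120 x 59 x 39 mm, loose, back right; origin at the centre of its underside. Bystander
- earbud_case: white earbud case, 47 x 58 x 25 mm, shut, loose, back left; origin at the centre of its underside. Bystander
There are look-alikes about, which are no part of the job. Of the things that look like the parts_jar, the middle-sized one is meant.

How it is judged:
By the outcome, as a careful person would: the job done as asked, in the order asked, and still so for the second after the job is handed in, with the robot touching nothing.
It also fails if it takes over 56 s, if anything falls off the work surface, if the arm or the gripper's body presses on something with over 40 N, if the wrist force passes 120 N, or if a joint passes its speed limit or range.

## Working session

There is one attempt and no reset: what is moved stays moved. The work goes in short steps, Python scripts to look and compute and a tool call to move; the robot and the scene stay as the last step left them, time stands still between calls to the robot, and variables do not carry over. Pictures are saved under pics/ and viewed, at most 10 in all, crops included, and the job is handed in when it is done.

```bash
mkdir -p pics; cat > h.py <<'E'
import numpy as np, cv2
from bench import sensors, capture, get_calibration
def ray(name,u,v):
    c=get_calibration(name);K=np.array(c["K"]);k=np.ravel(c["k1"])[0]
    p=cv2.undistortPoints(np.array([[[u,v]]],float),K,np.array([k,0,0,0,0.]))[0,0]
    R=cv2.Rodrigues(np.array(c["rvec"],float))[0];t=np.ravel(c["tvec"])
    return -R.T@t, R.T@np.array([p[0],p[1],1])
def onplane(name,u,v,z):
    o,d=ray(name,u,v); return o+d*(z-o[2])/d[2]
def proj(name,P):
    c=get_calibration(name)
    return cv2.projectPoints(np.array(P,float).reshape(-1,1,3),np.array(c["rvec"],float),np.array(c["tvec"],float),np.array(c["K"]),np.array([np.ravel(c["k1"])[0],0,0,0,0.]))[0][:,0]
E
python3 - <<'E'
from h import *
for n in("top","side"):
    im=capture(n)[:,:,::-1]; cv2.imwrite(f"pics/{n}0.png",im)
    cv2.imwrite(f"pics/{n}0b.png",cv2.resize(im,(800,600)))
    print(n,ray(n,256,192))
s=sensors.get_state();print(s["time"],s["eef_pos"],s["tcp_rot"],s["grip_width"])
E
```

```text
top (array([ 0.4617247 , -0.12761385,  1.03819928]), array([ 0.08659152, -0.01311968, -0.99622052]))
side (array([ 0.05704384, -1.27081676,  0.59158088]), array([ 0.34358804,  0.84453265, -0.41083517]))
0.1 [ 0.13855638 -0.6089915   0.24059808] [ 9.93745933e-01  1.11662305e-01 -1.42463516e-04 -7.28323329e-04] 0.08781023384396802
```

View pics/top0b.png

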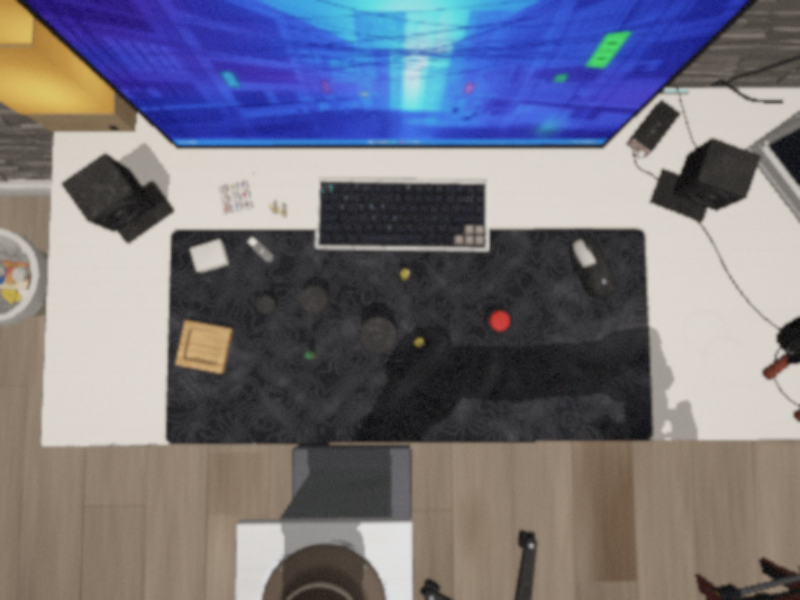

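View pics/side0b.png

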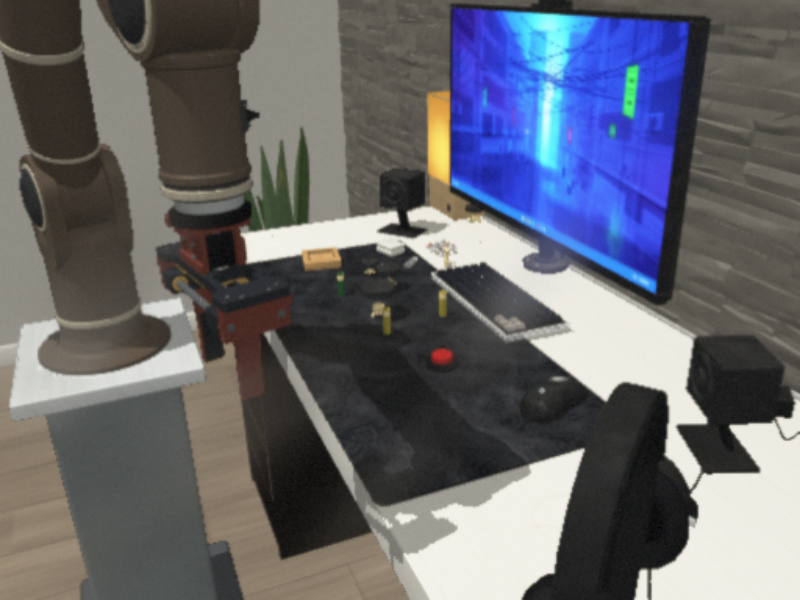

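Top view (800 px scale): green cell (309,355), yellow cells (405,273) and (419,342), tray (204,347), button (500,321), jars near (265,303), (315,297) and (378,330). The side view agrees: green (341,284), tray (321,259), button (442,357).

```bash
cat > m.py <<'E'
from h import *
def comps(n,lo,hi,box,tag):
    hsv=cv2.cvtColor(cv2.imread(f"pics/{n}0.png"),cv2.COLOR_BGR2HSV)
    m=cv2.inRange(hsv,lo,hi); x0,y0,x1,y1=box; k=np.zeros_like(m);k[y0:y1,x0:x1]=m[y0:y1,x0:x1]
    _,_,st,c=cv2.connectedComponentsWithStats(k)
    return [(tag,n,s.tolist(),p.round(1)) for s,p in zip(st[1:],c[1:]) if s[4]>=4]
T=(108,148,415,280);S=(180,150,330,250)
Z=dict(green=.05,yellow=.05,red=.022,tray=.02)
for n,b in(("top",T),("side",S)):
    for tag,lo,hi in(("green",(45,90,40),(80,255,255)),("yellow",(20,110,60),(35,255,255)),("red",(0,180,120),(6,255,255)),("tray",(8,60,110),(24,255,255))):
        for r in comps(n,lo,hi,b,tag):
            _,_,s,p=r
            top=p if n=="top" else (p[0],s[1] if tag in("green","yellow") else p[1])
            print(*r, onplane(n,*top,Z[tag]).round(3))
E
python3 m.py
python3 - <<'E'
from h import *
a=cv2.imread("pics/top0.png")[180:250,105:285]
b=cv2.imread("pics/side0.png")[150:215,180:330]
o=np.vstack([cv2.resize(a,(720,280),interpolation=2),cv2.resize(b,(720,312),interpolation=2)])
cv2.imwrite("pics/crop.png",o)
E
```

```text
green top [196, 226, 3, 3, 8] [196.9 227. ] [0.451 0.023 0.05 ]
yellow top [256, 172, 6, 8, 35] [258.3 175.2] [ 0.595 -0.147  0.05 ]
yellow top [265, 216, 7, 6, 34] [267.8 218.4] [ 0.474 -0.173  0.05 ]
red top [314, 199, 12, 12, 59] [318.8 203.2] [ 0.517 -0.321  0.022]
tray top [112, 205, 37, 34, 959] [129.8 221.6] [0.467 0.218 0.02 ]
green side [216, 180, 4, 9, 34] [217.6 183.9] [ 0.439 -0.026  0.05 ]
yellow side [281, 186, 5, 2, 9] [282.8 186.6] [ 0.597 -0.152  0.05 ]
yellow side [281, 191, 5, 12, 54] [283.  196.7] [ 0.582 -0.184  0.05 ]
yellow side [245, 196, 5, 3, 11] [247.1 197.4] [ 0.477 -0.172  0.05 ]
yellow side [245, 202, 5, 12, 56] [247.  207.7] [ 0.462 -0.208  0.05 ]
red side [276, 224, 13, 8, 80] [282.  227.4] [ 0.509 -0.331  0.022]
tray side [285, 155, 2, 16, 29] [285.6 163.1] [0.723 0.086 0.02 ]
tray side [193, 158, 25, 15, 300] [205.1 165. ] [0.463 0.191 0.02 ]
tray side [234, 172, 6, 3, 13] [236.6 173.1] [0.536 0.072 0.02 ]
tray side [216, 177, 4, 3, 8] [217.4 177.6] [0.465 0.063 0.02 ]
tray side [281, 188, 5, 5, 19] [283.  189.5] [ 0.616 -0.114  0.02 ]
tray side [237, 194, 13, 9, 71] [242.8 198.3] [ 0.483 -0.121  0.02 ]
```

View pics/crop.png

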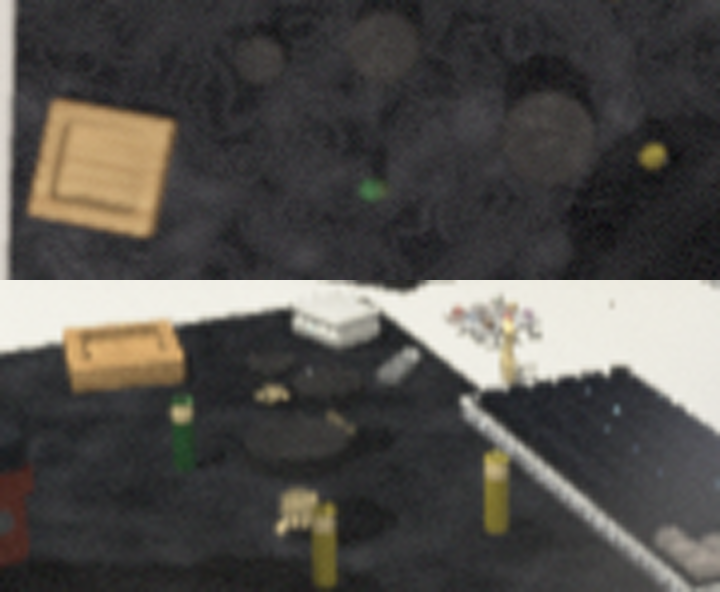

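```bash
cat > go.py <<'E'
from h import *
from scipy.spatial.transform import Rotation as Ro
import sys
s=sensors.get_state();T=np.array(eval(sys.argv[1]),float)
p=s["eef_pos"];print("t",round(s["time"],2),"p",p.round(4),"F",np.round(s["wrist_force"],1),"w",round(s["grip_width"],3),"shift",Ro.from_quat(s["tcp_rot"]).inv().apply(T-p).round(4))
E
python3 - <<'E'
from h import *
def tri(a,b):
    (o,d),(q,e)=ray("top",*a),ray("side",*b)
    x=np.linalg.lstsq(np.c_[d,-e],q-o,rcond=None)[0]
    A,B=o+d*x[0],q+e*x[1];return (A+B)/2,np.linalg.norm(A-B)
print(tri((197.3,227),(217.9,174.6)))
for n,b in(("top",(300,190,340,220)),("side",(265,215,300,245))):
    im=cv2.imread(f"pics/{n}0.png").astype(int);m=((im[:,:,2]-im[:,:,1])>50).astype(np.uint8)
    x0,y0,x1,y1=b;k=np.zeros_like(m);k[y0:y1,x0:x1]=m[y0:y1,x0:x1]
    x,y,w,h=cv2.boundingRect(k);print(n,x,y,w,h,cv2.moments(k,True)["m10"]/k.sum(),cv2.moments(k,True)["m01"]/k.sum(),onplane(n,x+w/2-.5,y+h/2-.5,.022))
c=np.array([(52,98),(177,122),(153,240),(28,214)])/4+[105,180]
P=np.array([onplane("top",*q,.02) for q in c]);print(P.round(3),P.mean(0),np.linalg.norm(P-np.roll(P,1,0),axis=1))
E
python3 go.py '[.45,.022,.2]'
```

```text
(array([0.45313349, 0.02180522, 0.04773488]), np.float64(0.003835202175938448))
top 313 198 14 14 319.56953642384104 204.90066225165563 [ 0.51323478 -0.32285898  0.022     ]
side 276 223 14 10 282.3965517241379 227.6293103448276 [ 0.50960093 -0.33248636  0.022     ]
[[0.516 0.253 0.02 ]
 [0.499 0.164 0.02 ]
 [0.415 0.179 0.02 ]
 [0.434 0.268 0.02 ]] [0.46607701 0.21584917 0.02      ] [0.08355264 0.09080611 0.08490818 0.09054365]
t 0.1 p [ 0.1386 -0.609   0.2406] F [-0.  -0.4 -0.3] w 0.088 shift [ 0.4437 -0.5461  0.0414]
```

Units first: shifts go in shares of 0.6 m and turns go in shares of 45 degrees. So -0.546 m is -0.91, 0.444 m is 0.74.

Call:
{"name": "creep_tool", "arguments": {"offsets": [[0.74, -0.91, 0, 0, 0], [0.74, -0.91, 0, 0, 0], [0.74, -0.91, 0, 0, 0], [0.74, -0.91, 0, 0, 0], [0.74, -0.91, 0, 0, 0], [0.74, -0.91, 0, 0, 0], [0.74, -0.91, 0, 0, 0], [0.74, -0.91, 0, 0, 0]], "grip_n": 5}}

```text
time: 1.1
eef_pos: [0.3606, -0.1593, 0.2415]
tcp_rot: [0.994, 0.112, 0.0, 0.0]
wrist_force: [1.4, -0.1, 0.2]
grip_width: 0.0112
grasp_force: 0.0
```

```bash
python3 go.py '[.451,.022,.24]'
```

```text
t 1.1 p [ 0.3606 -0.1593  0.2415] F [ 1.4 -0.1  0.2] w 0.011 shift [ 0.1283 -0.1567  0.0014]
```

In the tool's units: -0.156 m is -0.26, 0.128 m is 0.2133.

Call:
{"name": "creep_tool", "arguments": {"offsets": [[0.2133, -0.26, 0, 0, 0], [0.2133, -0.26, 0, 0, 0], [0.2133, -0.26, 0, 0, 0], [0.2133, -0.26, 0, 0, 0], [0.2133, -0.26, 0, 0, 0], [0.2133, -0.26, 0, 0, 0]]}}

```text
time: 1.85
eef_pos: [0.4497, 0.0176, 0.241]
tcp_rot: [0.994, 0.111, -0.001, 0.0]
wrist_force: [-0.4, -0.3, 0.6]
grip_width: 0.0006
grasp_force: 0.0
```

```bash
python3 go.py '[.451,.022,.099]'
```

```text
t 1.85 p [0.4497 0.0176 0.241 ] F [-0.4 -0.3  0.6] w 0.001 shift [ 0.0024 -0.0041  0.142 ]
```

Descend to 60 mm above first, then check with a picture.

In the tool's units: 0.11 m is 0.1833, 0.05 m is 0.0833.

Call:
{"name": "creep_tool", "arguments": {"offsets": [[0.0033, -0.0067, 0.0833, 0, 0], [0.0033, -0.0067, 0.1833, 0, 0], [0.0033, -0.0067, 0.1833, 0, 0], [0.0033, -0.0067, 0.1833, 0, 0]]}}

```text
time: 2.35
eef_pos: [0.4521, 0.023, 0.133]
tcp_rot: [0.994, 0.111, 0.001, 0.0]
wrist_force: [-0.1, 0.3, 0.5]
grip_width: 0.0004
grasp_force: 0.0
```

```bash
python3 go.py '[.451,.022,.099]'
python3 - <<'E'
from h import *
a=capture("side")[:,:,::-1][70:230,130:330];cv2.imwrite("pics/s1.png",cv2.resize(a,(750,600),interpolation=2))
p=sensors.get_state()["eef_pos"]; print((proj("side",[p-[0,0,.019]])-[130,70])*3.75)
E
```

```text
t 2.35 p [0.4521 0.023  0.133 ] F [-0.1  0.3  0.5] w 0.0 shift [-0.0014  0.0007  0.034 ]
[[321.90049166 316.50168583]]
```

View pics/s1.png

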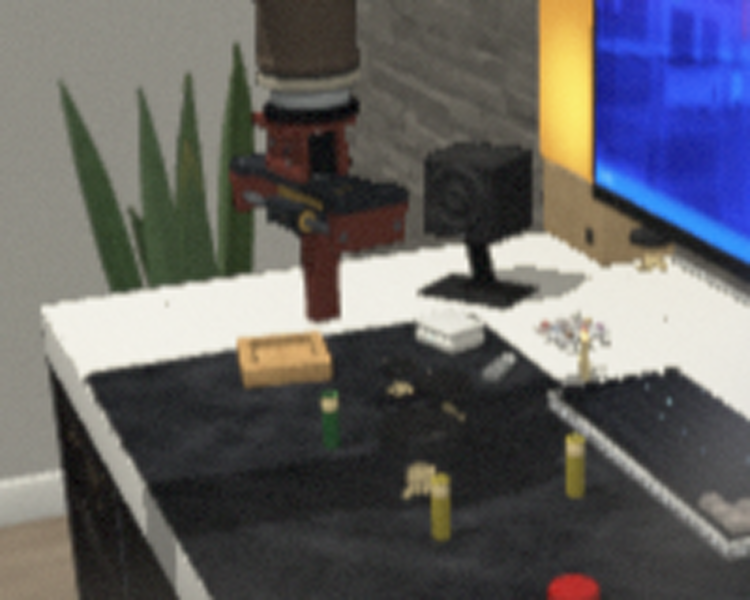

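Fingertips at (322,318), as projected; green top at (330,392). Compare the expected pixel for the top before going down.

```bash
python3 - <<'E'
from h import *
P=[[.451,.022,.05],[.456,.020,.05],[.451,.022,.0]]
print((proj("side",P)-[130,70])*3.75, proj("top",P))
E
```

```text
[[324.67943379 390.06116658]
 [331.11882672 389.8995398 ]
 [327.92665212 444.7472599 ]] [[197.32995671 227.12342316]
 [198.06722637 225.3029546 ]
 [199.94487335 226.92026389]]
```

In the tool's units: 0.033 m is 0.055, 0.002 m is 0.0033.

Call:
{"name": "creep_tool", "arguments": {"offsets": [[0.0017, 0.0033, 0.055, 0, 0], [0.0017, 0.0033, 0.055, 0, 0], [0.0017, 0.0033, 0.055, 0, 0], [0.0017, 0.0033, 0.055, 0, 0], [0.0017, 0.0033, 0.055, 0, 0], [0.0017, 0.0033, 0.055, 0, 0], [0.0017, 0.0033, 0.055, 0, 0], [0.0017, 0.0033, 0.055, 0, 0]]}}

```text
time: 3.4
eef_pos: [0.4528, 0.022, 0.0983]
tcp_rot: [0.994, 0.112, -0.0, -0.0]
wrist_force: [-0.4, 0.1, 0.9]
grip_width: 0.0007
grasp_force: 0.0
```

```bash
python3 go.py '[.453,.021,.099]'
```

```text
t 3.4 p [0.4528 0.022  0.0983] F [-0.4  0.1  0.9] w 0.001 shift [-0.      0.001  -0.0007]
```

Call:
{"name": "creep_tool", "arguments": {"offsets": [[0, 0, 0, 0, 0], [0, 0, 0, 0, 0], [0, 0, 0, 0, 0], [0, 0, 0, 0, 0], [0, 0, 0, 0, 0], [0, 0, 0, 0, 0], [0, 0, 0, 0, 0], [0, 0, 0, 0, 0]]}}

```text
time: 4.4
eef_pos: [0.4529, 0.022, 0.0983]
tcp_rot: [0.994, 0.112, 0.0, 0.0]
wrist_force: [0.2, -0.3, 0.8]
grip_width: 0.0005
grasp_force: 0.0
```

Call:
{"name": "creep_tool", "arguments": {"offsets": [[0, 0, 0, 0, 0], [0, 0, 0, 0, 0], [0, 0, 0, 0, 0], [0, 0, 0, 0, 0], [0, 0, 0, 0, 0], [0, 0, 0, 0, 0]]}}

```text
time: 5.15
eef_pos: [0.4529, 0.022, 0.0983]
tcp_rot: [0.994, 0.112, -0.0, 0.0]
wrist_force: [0.0, -0.1, -1.1]
grip_width: 0.001
grasp_force: 0.0
```

```bash
python3 go.py '[.466,.216,.2]'
```

```text
t 5.15 p [0.4529 0.022  0.0983] F [ 0.  -0.1 -1.1] w 0.001 shift [ 0.0559 -0.1863 -0.1017]
```

In the tool's units: -0.186 m is -0.31, -0.1 m is -0.1667.

Call:
{"name": "creep_tool", "arguments": {"offsets": [[0, 0, -0.1, 0, 0], [0, 0, -0.1667, 0, 0], [0.0933, -0.31, -0.1667, 0, 0], [0.0933, -0.31, -0.1667, 0, 0], [0.0933, -0.31, -0.1667, 0, 0], [0.0933, -0.31, -0.1667, 0, 0], [0.0933, -0.31, -0.1667, 0, 0], [0.0933, -0.31, -0.1667, 0, 0]]}}

```text
time: 6.15
eef_pos: [0.4664, 0.2138, 0.1981]
tcp_rot: [0.994, 0.111, -0.0, 0.001]
wrist_force: [0.1, -0.1, 0.8]
grip_width: 0.0004
grasp_force: 0.0
```

```bash
python3 go.py '[.466,.216,.064]'
```

```text
t 6.15 p [0.4664 0.2138 0.1981] F [ 0.1 -0.1  0.8] w 0.0 shift [ 0.0002 -0.0023  0.1341]
```

In the tool's units: 0.134 m is 0.2233, 0.1 m is 0.1667.

Call:
{"name": "creep_tool", "arguments": {"offsets": [[0, -0.0033, 0.0833, 0, 0], [0, -0.0033, 0.1667, 0, 0], [0, -0.0033, 0.2233, 0, 0], [0, -0.0033, 0.2233, 0, 0], [0, -0.0033, 0.2233, 0, 0], [0, -0.0033, 0.2233, 0, 0], [0, -0.0033, 0.2233, 0, 0], [0, -0.0033, 0.2233, 0, 0]]}}

```text
time: 7.15
eef_pos: [0.4661, 0.2178, 0.065]
tcp_rot: [0.994, 0.112, 0.001, -0.0]
wrist_force: [0.2, -1.2, -1.1]
grip_width: 0.0002
grasp_force: 0.0
```

```bash
python3 go.py '[.466,.216,.064]'
python3 - <<'E'
from h import *
a=capture("side")[:,:,::-1][100:220,150:310];cv2.imwrite("pics/s2.png",cv2.resize(a,(800,600),interpolation=2))
E
```

```text
t 7.15 p [0.4661 0.2178 0.065 ] F [ 0.2 -1.2 -1.1] w 0.0 shift [-0.0005  0.0017  0.001 ]
```

View pics/s2.png

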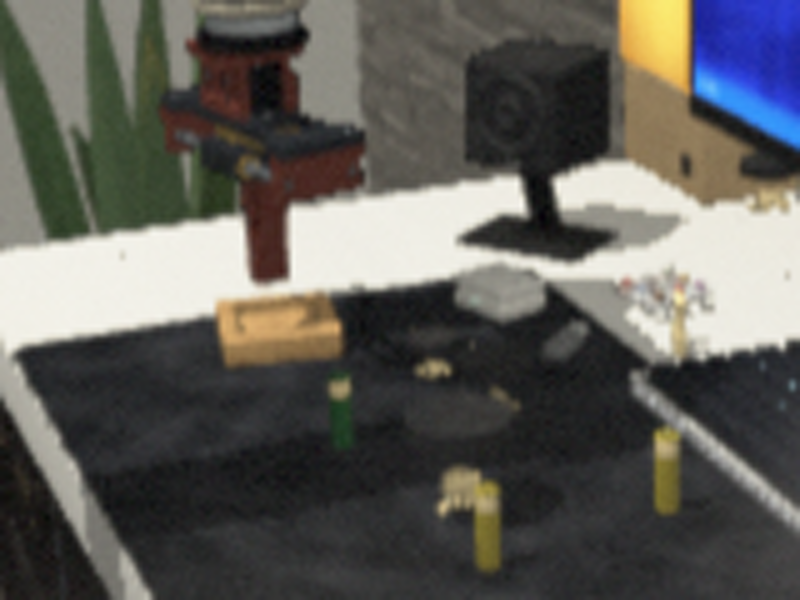

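The fingertips (269,280) are centred over the tray (rim about (280,318)), clear of it, and green still stands. Hold, then rise.

Call:
{"name": "creep_tool", "arguments": {"offsets": [[0, 0, 0, 0, 0], [0, 0, 0, 0, 0], [0, 0, 0, 0, 0], [0, 0, 0, 0, 0], [0, 0, 0, 0, 0], [0, 0, 0, 0, 0], [0, 0, 0, 0, 0], [0, 0, 0, 0, 0]]}}

```text
time: 8.2
eef_pos: [0.4658, 0.2177, 0.0643]
tcp_rot: [0.994, 0.112, 0.0, 0.0]
wrist_force: [-0.4, -0.3, -0.6]
grip_width: 0.0005
grasp_force: 0.0
```

Call:
{"name": "creep_tool", "arguments": {"offsets": [[0, 0, 0, 0, 0], [0, 0, 0, 0, 0], [0, 0, 0, 0, 0], [0, 0, 0, 0, 0], [0, 0, 0, 0, 0], [0, 0, 0, 0, 0], [0, 0, -0.1, 0, 0], [0, 0, -0.2, 0, 0]]}}

```text
time: 9.2
eef_pos: [0.4651, 0.2177, 0.1853]
tcp_rot: [0.994, 0.112, -0.001, -0.0]
wrist_force: [1.1, -0.4, -0.4]
grip_width: 0.0004
grasp_force: 0.0
```

```bash
python3 go.py '[.40,-.05,.25]';python3 go.py '[.513,-.324,.25]'
```

```text
t 9.2 p [0.4651 0.2177 0.1853] F [ 1.1 -0.4 -0.4] w 0.0 shift [-0.1231  0.2464 -0.0646]
t 9.2 p [0.4651 0.2177 0.1853] F [ 1.1 -0.4 -0.4] w 0.0 shift [-0.0739  0.5387 -0.0648]
```

In the tool's units: 0.359 m is 0.5983, -0.179 m is -0.2983.

Call:
{"name": "creep_tool", "arguments": {"offsets": [[-0.0333, 0.0667, -0.0667, 0, 0], [-0.2983, 0.5983, -0.1667, 0, 0], [-0.2983, 0.5983, -0.1667, 0, 0], [-0.2983, 0.5983, -0.1667, 0, 0], [-0.2983, 0.5983, -0.1667, 0, 0], [-0.2983, 0.5983, -0.1667, 0, 0], [-0.2983, 0.5983, -0.1667, 0, 0], [-0.2983, 0.5983, -0.1667, 0, 0]]}}

```text
time: 10.2
eef_pos: [0.3699, -0.1753, 0.2848]
tcp_rot: [0.994, 0.108, 0.0, 0.001]
wrist_force: [0.1, 1.0, 0.1]
grip_width: 0.0005
grasp_force: 0.0
```

```bash
python3 go.py '[.40,-.324,.28]';python3 go.py '[.513,-.324,.28]'
```

```text
t 10.2 p [ 0.3699 -0.1753  0.2848] F [0.1 1.  0.1] w 0.001 shift [-0.0027  0.1517  0.005 ]
t 10.2 p [ 0.3699 -0.1753  0.2848] F [0.1 1.  0.1] w 0.001 shift [0.1077 0.1761 0.0051]
```

In the tool's units: 0.176 m is 0.2933, 0.15 m is 0.25.

Call:
{"name": "creep_tool", "arguments": {"offsets": [[0, 0.1, 0, 0, 0], [0, 0.2, 0, 0, 0], [0, 0.25, 0, 0, 0], [0.18, 0.2933, 0, 0, 0], [0.18, 0.2933, 0, 0, 0], [0.18, 0.2933, 0.0833, 0, 0], [0.18, 0.2933, 0.1833, 0, 0], [0.18, 0.2933, 0.1833, 0, 0]]}}

```text
time: 11.2
eef_pos: [0.5132, -0.3168, 0.17]
tcp_rot: [0.994, 0.113, -0.003, -0.003]
wrist_force: [0.1, 0.2, -0.9]
grip_width: 0.0005
grasp_force: 0.0
```

```bash
python3 go.py '[.513,-.324,.06]'
```

```text
t 11.2 p [ 0.5132 -0.3168  0.17  ] F [ 0.1  0.2 -0.9] w 0.0 shift [-0.0011  0.0077  0.11  ]
```

In the tool's units: 0.11 m is 0.1833, 0.1 m is 0.1667.

Call:
{"name": "creep_tool", "arguments": {"offsets": [[-0.0017, 0.01, 0, 0, 0], [-0.0017, 0.01, 0.0833, 0, 0], [-0.0017, 0.01, 0.1667, 0, 0], [-0.0017, 0.01, 0.1833, 0, 0], [-0.0017, 0.01, 0.1833, 0, 0], [-0.0017, 0.01, 0.1833, 0, 0]]}}

```text
time: 11.95
eef_pos: [0.5173, -0.3267, 0.0672]
tcp_rot: [0.994, 0.112, 0.002, 0.001]
wrist_force: [0.2, -0.2, 0.4]
grip_width: 0.001
grasp_force: 0.0
```

```bash
python3 go.py '[.513,-.324,.035]'
python3 - <<'E'
from h import *
a=capture("side")[:,:,::-1][160:280,200:360];cv2.imwrite("pics/s3.png",cv2.resize(a,(800,600),interpolation=2))
E
```

```text
t 11.95 p [ 0.5173 -0.3267  0.0672] F [ 0.2 -0.2  0.4] w 0.001 shift [-0.0037 -0.0037  0.0322]
```

View pics/s3.png

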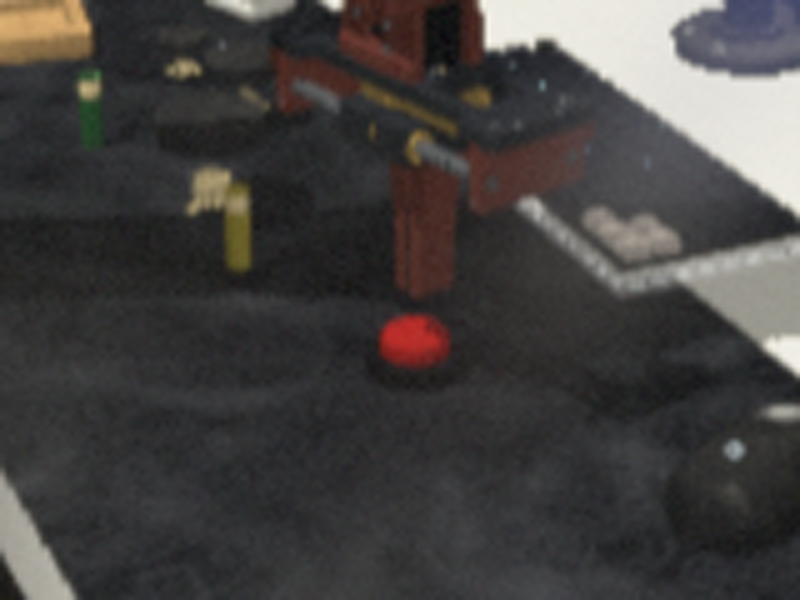

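The closed fingers (424,290) are just above the red button (415,335), a few mm to one side; correct and press gently.

In the tool's units: 0.032 m is 0.0533, -0.003 m is -0.005.

Call:
{"name": "creep_tool", "arguments": {"offsets": [[-0.005, -0.005, 0, 0, 0], [-0.005, -0.005, 0.025, 0, 0], [-0.005, -0.005, 0.0367, 0, 0], [-0.005, -0.005, 0.0433, 0, 0], [-0.005, -0.005, 0.05, 0, 0], [-0.005, -0.005, 0.0533, 0, 0], [-0.005, -0.005, 0.0533, 0, 0]]}}

```text
time: 12.88
eef_pos: [0.5115, -0.3233, 0.0347]
tcp_rot: [0.994, 0.112, -0.001, 0.0]
wrist_force: [-9.8, 5.1, 26.7]
grip_width: 0.0001
grasp_force: 13.0
```

```bash
python3 go.py '[.513,-.324,.035]'
```

```text
t 12.88 p [ 0.5115 -0.3233  0.0347] F [-9.8  5.1 26.7] w 0.0 shift [ 0.0013  0.001  -0.0003]
```

26.7 N is well above the 4 N needed and the tips are at about 16 mm, so the button is bottomed. Hold briefly and lift.

In the tool's units: -0.17 m is -0.2833, -0.12 m is -0.2.

Call:
{"name": "creep_tool", "arguments": {"offsets": [[0, 0, 0, 0, 0], [0, 0, 0, 0, 0], [0, 0, -0.0333, 0, 0], [0, 0, -0.1, 0, 0], [0, 0, -0.2, 0, 0], [0, 0, -0.2833, 0, 0], [0, 0, -0.2833, 0, 0], [0, 0, -0.2833, 0, 0]]}}

```text
time: 13.88
eef_pos: [0.5118, -0.3235, 0.2021]
tcp_rot: [0.994, 0.112, -0.0, 0.0]
wrist_force: [-0.3, 0.4, -0.7]
grip_width: 0.0006
grasp_force: 0.0
```

```bash
python3 go.py '[.513,-.324,.2]'
python3 - <<'E'
from h import *
for _ in range(2): b=capture("top")
a=capture("side")[:,:,::-1][140:260,180:340]
cv2.imwrite("pics/s4.png",np.vstack([cv2.resize(a,(480,360),interpolation=2),cv2.resize(b[150:210+20,100:260,::-1],(480,240),interpolation=2)]))
E
```

```text
t 13.88 p [ 0.5118 -0.3235  0.2021] F [-0.3  0.4 -0.7] w 0.001 shift [0.0011 0.0007 0.0021]
```

View pics/s4.png

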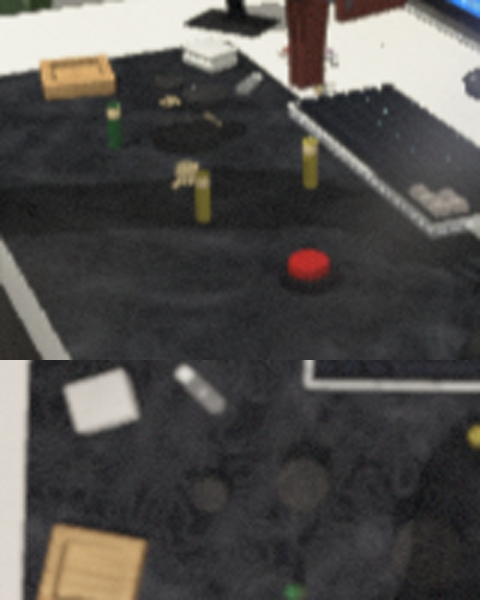

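The button is up again at (309,265). The gripper is clear, and green (114,125), the yellow cells and the tray are where they were.

```bash
python3 -c "
from bench import workorder; print(workorder.close_job())"
```

```text
the job is handed in; nothing more can be done
None
```

I pointed at the green battery and then the tray, each for about two seconds, and pressed the button fully. It came back up, nothing else appeared to move, and the job was handed in at about 14 s of robot time; no verdict came back.

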